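# Hold a cactus cutting in its pot with tongs

### The job

Take the tongs, pick up the spiny cactus cutting that stands on the clay saucer with them (the gripper itself must never touch the cutting), and hold it upright in the middle of the mouth of the empty clay pot, its foot about 25 mm below the rim, so that I can fill in the soil around it. Finish while still holding it there: it hangs from the tongs alone, and neither it nor the tongs touches the pot. Leave the pot, the mug and the potted plant where they stand.

Things in the scene. Friction and masses are not known exactly. Their poses are not given: they have to be found in the camera images.
- tongs: Sprung steel tongs lying flat on the desk, 218 mm long, 22 mm high, 0.11 kg: two strips run from a bow spring to two jaws and close sideways, in the plane in which the tongs lie, both alike. Origin: on the middle line, under the grip place, on the underside. x points from the bow to the jaws, y to the left strip, z up. Bow end at x -97 mm, pivots at -85 mm, jaw tips at +121 mm
- tongs_grip (a point): grip place: on the tongs' middle line, 11 mm above their origin, same axes. Black rubber sleeves outside the strips reach 42 mm fore and aft of it. Width over the sleeves here: 56 mm sprung open, 36 mm with the jaws closed on the cutting (sleeves then parallel). Each finger must push with 3 N to start closing them, 7 N when closed on the cutting; of any force beyond that the jaw gets not quite half
- tongs_left (a joint): how far each strip has swung shut, rad: 0 sprung fully open, 0.12 closed on the cutting, 0.19 the stop. Each strip moves in by 85 mm x this angle at the grip place and by 190 mm x this angle at the jaws
- tongs_jaw (a point): point midway between the jaws, 105 mm ahead of point tongs_grip along x, same height and axes. The jaws are shallow upright V's of black rubber, 22 mm high, 30 mm long along x, hollow sides facing. Free gap between them 70 mm sprung open, narrowing by 38 mm per 0.1 rad of the joint; 98 mm over their outsides sprung open
- cutting: upright ribbed green columnar cactus cutting, 36 mm in diameter, 95 mm tall with a domed top, straight up to 78 mm; origin at the centre of its flat foot, z up along its axis. About 0.09 kg, stands loose in the saucer
- saucer: round terracotta saucer, 106 mm in diameter, 16 mm high, its floor 6 mm above the desk; origin at the centre of its underside. The cutting stands in it
- pot: empty round terracotta flower pot, loose, 112 mm in diameter over its rim collar, 95 mm high, clear mouth 90 mm in diameter narrowing to 60 mm at the floor, which is 8 mm above the desk; origin at the centre of its underside
- pot_rim (a point): centre of the pot's mouth, in the plane of its rim, 95 mm above the desk
- mug: white mug, 84 mm in diameter and 85 mm high, with a handle; origin at the centre of its underside. Leave it alone
- plant: potted prickly pear, pot 120 mm in diameter, about 205 mm tall in all; origin at the centre of its underside. Leave it alone
Things that resemble listed ones, but are neither listed nor needed, are in the scene too. Several things have the shape of the tongs; the one meant has the colours described above. Of the things like the saucer, leave any that is white; of the rest the larger one is meant.

How it is judged:
By the outcome, as a careful person would: the job done as asked, in the order asked, and still so for the second after the job is handed in, while the arm keeps its last pose, push and grip.
It also fails if it takes over 53 s, if anything falls off the work surface, if the arm or the gripper's body presses on something with over 40 N, if the wrist force passes 120 N, or if a joint passes its speed limit or range.

### The arm

A 6-joint arm with a two-finger parallel gripper is mounted at the origin on the work surface. World frame = base frame: x ahead of the robot, y to its left, z up, the work surface at z = 0. Lengths are in m, angles in degrees, forces in N, time in s.
With the tool pointing down it reaches from about 0.4 to 0.825 m from the base axis. Payload 7 kg.
Tool frame: the origin (TCP) lies at the very end of the fingers, on their centre line; the grasp point (between the pads) lies 19 mm behind it; z points along the fingers, y is the line along which they close (so a half turn about z gives the same grasp; the last joint's range is limited). The gripper opens to 88 mm and grips with 3 to 60 N. Pads are 19 mm wide; open, the fingers measure 130 mm over their backs; the gripper's body (78 mm by 193 mm) begins 47 mm behind the grasp point.
Start: joints at [-56.144, 20.546, 0.682, 0, -70.136, -16.507], TCP at [0.201, -0.644, 0.227] pointing down, gripper open.
Joint ranges: [-176.03, 176.03], [-82.01, 121.73], [-58.28, 71.71], [-173.87, 95.51], [-174.79, -0.11], [-173.66, 173.66]. Speed limits (degrees/s): [136.94, 136.94, 172.46, 180, 180, 180].

### API

Orientations are given as [roll, pitch, yaw] about the fixed x, y, z axes, in that order (R = Rz(yaw) Ry(pitch) Rx(roll)).
In Python, from plant import r gives the robot as it stands. The module is installed in compiled form; this text tells all that it offers.
- The arm moves only by the tool jog_arm, never from a script. Its arguments are lists of equal length, an entry for each row: "travel": the shift along the tool's x, y, z each as a share of 50 cm, from -1 to 1, a list of three; "dr": the turn, a rotation vector about the tool's x, y, z each as a share of 360 degrees, from -1 to 1, a list of three; "claw": the opening, from 0 (shut) to 1 (fully open). A call has exactly 10 rows; each row is the pose to reach, as a shift and turn from the pose commanded when the call began, along the tool's axes at that moment, turning the shorter way round; what a row does not reach only later rows make up. A row lasts 1/8 s, in which the tool goes at most 62.5 mm and 10.7 degrees, less where a joint would pass 70% of its speed; a pose out of reach is approached as far as the arm can. A call with a number of a shift or a turn outside -1 to 1 is refused whole. A call with a gripper value outside its range is refused whole. The fingers move at their own pace and stop on an object; "newtons" is the grip in N (left out, the last holds). Time passes only in rows, so rows that repeat a pose let the fingers close, or fill a call up. It gives the time, the measured TCP pose, the force, the opening and the grip force at its end, in the units of the state.
- r.get_state(): the state, without advancing time (a new reading comes with each control period).
- r.capture(name): name is "scene" or "top" or "wrist"; returns a dict with "pixels" (400x640x3 uint8, red, green, blue), "range_z" (400x640 float32, m along the optical axis (not along the pixel's ray), 0 where there is no reading), "fx", "fy", "cx", "cy" (pixels), "dist_coeffs" ([k1, k2, p1, p2, k3] as OpenCV has them; the pictures are not rectified), "position" and "attitude" of the camera in the world; the wrist camera has in their place "hand_eye" (4x4, takes a point from camera to tool coordinates, whose origin is the TCP and whose axes are the flange's). Camera axes: x right, y up, looking along -z (the intrinsics and any distortion apply to the point x, -y, -z); pixel columns grow to the right and rows downward; lengths in m; the calibration is good to about 2 mm. A picture is of the moment at which its call begins: read the wrist's pose just before it.
- r.close_job(): hands the job in; it is judged then, once.
Trained networks look in the newest picture that a camera, given by its name, has taken for a name from the list of things; names that differ only in an ending like _2 or _b are one class to them, and where a whole thing is asked for, a point or a joint stands for the part that bears it (a point fixed in the world has none). Each returns a list of dicts, best first, with "conf" (0 to 1); they miss things now and then, are a little off and sometimes report something else, mostly with a low value. They report only what shows in the picture. A call takes as long as a camera call. They do not tell look-alikes from the thing itself.
- r.boxes_of(name, camera): "extent" ([left, top, right, bottom] in pixels, round what is visible of it).
- r.regions_of(name, camera): "pixels" (400x640 bool, what is visible of it) and "extent" ([left, top, right, bottom] in pixels, round what is visible of it).
- r.tip_of(name, camera): "at" ([column, row] in pixels: a listed point, or the origin of a listed thing).
The state is a dict: "time_s": time; "joints": joint angles; "qd": joint speeds; "joint_torque": joint torques, N m; "tcp_pos": TCP position; "eef_rot": TCP orientation; "contact_force": force on the tool from outside, world axes, zero at the start; "moment": the same for the moment, N m; "gripper_width": finger opening in m; "gripper_force": force on a finger pad.
Only numpy, scipy, OpenCV 4.12 (cv2) and the standard library are available. Lean on these libraries where they do the work, as an engineer would, in place of code of your own. Each camera call takes 0.05 s, during which the arm holds its last target. There are 200 camera calls.

## Working session

There is one attempt and no reset: what is moved stays moved. The work goes in short steps, Python scripts to look and compute and a tool call to move; the robot and the scene stay as the last step left them, time stands still between calls to the robot, and variables do not carry over. Pictures are saved under pics/ and viewed, at most 10 in all, crops included, and the job is handed in when it is done.

Besides the shell and the picture viewer there is one more tool, called after "Emit:" by a JSON object that holds its "fn" and its "kwargs". jog_arm: Moves the arm, as the interface text tells. Its arguments: {"type":"object","properties":{"travel":{"type":"array"},"dr":{"type":"array"},"claw":{"type":"array"},"newtons":{"type":"number"}},"required":["travel","dr","claw"]}

```bash
mkdir -p pics; cat > h.py <<'E'
import numpy as np, cv2
from scipy.spatial.transform import Rotation as R
from plant import r
def Tcw(c,st=None):
    T=np.eye(4)
    if 'hand_eye' in c:
        W=np.eye(4); W[:3,:3]=R.from_euler('xyz',st['eef_rot'],degrees=True).as_matrix(); W[:3,3]=st['tcp_pos']
        return W@np.array(c['hand_eye'])
    a=np.array(c['attitude'],float)
    T[:3,:3]=a if a.shape==(3,3) else R.from_euler('xyz',a,degrees=True).as_matrix()
    T[:3,3]=c['position']; return T
def cap(name):
    st=r.get_state(); c=r.capture(name); c['T']=Tcw(c,st); return c
def und(c,px):
    K=np.array([[c['fx'],0,c['cx']],[0,c['fy'],c['cy']],[0,0,1]])
    return cv2.undistortPoints(np.array(px,np.float64).reshape(-1,1,2),K,np.array(c['dist_coeffs'],float)).reshape(-1,2)
def cloud(c):
    h,w=c['range_z'].shape
    v,u=np.mgrid[:h,:w]; n=und(c,np.stack([u,v],-1).reshape(-1,2)); z=c['range_z'].reshape(-1)
    P=np.stack([n[:,0]*z,-n[:,1]*z,-z],-1)
    P=P@c['T'][:3,:3].T+c['T'][:3,3]; P[z==0]=np.nan
    return P.reshape(h,w,3)
def onplane(c,px,z):
    n=und(c,px); d=np.c_[n[:,0],-n[:,1],-np.ones(len(n))]@c['T'][:3,:3].T; o=c['T'][:3,3]
    return o+d*((z-o[2])/d[:,2])[:,None]
def save(c,f): cv2.imwrite('pics/'+f,c['pixels'][...,::-1])
E
python3 - <<'E'
from h import *
st=r.get_state(); print(st)
for n in ['top','scene']:
    c=cap(n); save(c,n+'1.png'); P=cloud(c)
    if n=='top': print(c['position'],c['attitude'],c['fx'],c['dist_coeffs'])
    for k in ['tongs','cutting','saucer','pot','mug','plant']:
        for g in r.regions_of(k,n):
            Q=P[g['pixels']]; Q=Q[~np.isnan(Q[:,0])]
            print(n,k,round(g['conf'],2),np.array(g['extent']).round(),np.percentile(Q,[3,50,97],axis=0).round(3).tolist() if len(Q) else None)
    for k in ['tongs_grip','tongs_jaw','pot_rim']: print(k,[(np.round(t['at']),round(t['conf'],2)) for t in r.tip_of(k,n)])
E
```

```text
{'time_s': 0.0, 'joints': array([-5.61443195e+01,  2.05902852e+01,  6.32715526e-01, -1.96485133e-02,
       -7.01365254e+01, -1.65073362e+01]), 'qd': array([-0.06245147,  0.06095613,  0.08494066,  0.00949218, -0.04928657,
       -0.02396979]), 'joint_torque': array([-1.89130878e-03, -5.82725251e+01,  2.93052614e+01,  6.99729592e+00,
        6.85297549e-03, -1.68699376e-04]), 'tcp_pos': array([ 0.20109395, -0.6438222 ,  0.22562912]), 'eef_rot': array([ 1.79904535e+02, -9.02896328e-03, -1.62658340e+02]), 'contact_force': array([1.30023576, 0.05598933, 0.21532533]), 'moment': array([-0.01444327,  0.06526454,  0.0010199 ]), 'gripper_force': 0.0, 'gripper_width': 0.08781858466483514}
[ 0.43576028 -0.03145803  1.31716868] [  6.19122894   0.72669112 -90.32860634] 452.4677587447729 [-0.06915196  0.          0.          0.          0.        ]
top tongs 0.9 [336. 110. 372. 180.] [[0.65, -0.179, -0.002], [0.74, -0.155, 0.019], [0.853, -0.091, 0.025]]
top tongs 0.64 [382. 200. 419. 261.] [[0.423, -0.307, 0.002], [0.562, -0.231, 0.019], [0.586, -0.221, 0.024]]
top cutting 0.69 [192. 199. 213. 21
[... 227 characters left out ...]
 0.264, 0.0], [0.55, 0.308, 0.007], [0.603, 0.356, 0.018]]
top saucer 0.57 [179. 251. 201. 274.] [[0.381, 0.311, -0.001], [0.413, 0.341, 0.004], [0.442, 0.372, 0.012]]
top pot 0.82 [270. 180. 314. 220.] [[0.527, -0.002, 0.003], [0.583, 0.049, 0.06], [0.626, 0.093, 0.097]]
top mug 0.8 [215. 132. 250. 167.] [[0.691, 0.173, -0.0], [0.735, 0.222, 0.027], [0.771, 0.263, 0.085]]
top plant 0.76 [458. 232. 517. 278.] [[0.375, -0.534, -0.001], [0.424, -0.468, 0.098], [0.48, -0.423, 0.199]]
tongs_grip [(array([389., 244.]), 0.88), (array([354., 144.]), 0.73)]
tongs_jaw [(array([352., 175.]), 0.91), (array([399., 206.]), 0.88)]
pot_rim [(array([292., 202.]), 0.76)]
tongs_grip []
tongs_jaw []
pot_rim []
```

View pics/top1.png

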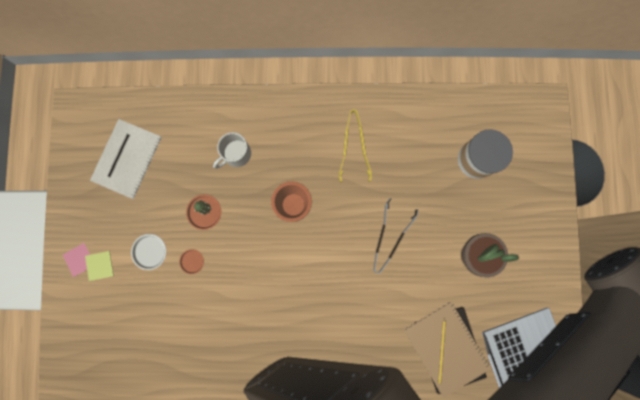

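View pics/scene1.png

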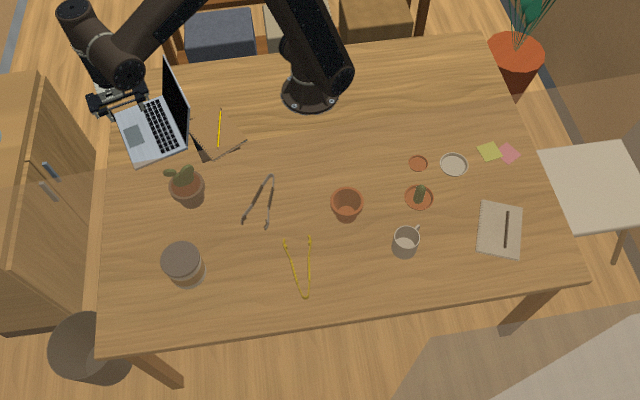

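The top view shows the steel tongs with black sleeves: bow near (378,271), jaws near (388,202) and (416,212). The yellow tongs at (355,145) are a decoy. The cutting is on a saucer at (204,211), the pot at (292,202), the mug at (232,149) and the plant at (486,255). The scene view agrees with this. Next I get a rough tongs pose and move the wrist camera over it.

```bash
python3 - <<'E'
from h import *
c=cap('top'); g=r.regions_of('tongs','top')
print(onplane(c,[[378,271],[388,202],[416,212],[389,244]],0.015).round(3))
st=r.get_state(); W=cap('wrist'); print(np.array(W['hand_eye']).round(3),W['fx'])
print(W['T'].round(3))
E
```

```text
[[ 0.383 -0.196  0.015]
 [ 0.58  -0.229  0.015]
 [ 0.551 -0.31   0.015]
 [ 0.459 -0.229  0.015]]
[[ 0.     0.954  0.3    0.082]
 [ 1.    -0.     0.    -0.   ]
 [ 0.     0.3   -0.954 -0.159]
 [ 0.     0.     0.     1.   ]] 334.36386709822114
[[-0.299 -0.91  -0.287  0.123]
 [ 0.954 -0.285 -0.089 -0.669]
 [-0.    -0.3    0.954  0.385]
 [ 0.     0.     0.     1.   ]]
```

Emit:
{"fn": "jog_arm", "kwargs": {"travel": [[0,0,-0.12],[-0.765,0.624,-0.12],[-0.765,0.624,-0.12],[-0.765,0.624,-0.12],[-0.765,0.624,-0.12],[-0.765,0.624,-0.12],[-0.765,0.624,-0.12],[-0.765,0.624,-0.12],[-0.765,0.624,-0.12],[-0.765,0.624,0.05]], "dr": [[0,0,0],[0,0,0.109],[0,0,0.109],[0,0,0.109],[0,0,0.109],[0,0,0.109],[0,0,0.109],[0,0,0.109],[0,0,0.109],[0,0,0.109]], "claw": [1,1,1,1,1,1,1,1,1,1]}}

```text
time_s: 2.4
tcp_pos: [0.4783, -0.2306, 0.2277]
eef_rot: [179.9, 0.6, 158.4]
contact_force: [1.5, -0.2, -1.8]
gripper_width: 0.0879
gripper_force: 0.0
```

```bash
python3 - <<'E'
from h import *
st=r.get_state(); print(st['time_s'],st['tcp_pos'],st['eef_rot'],st['joints'].round(1))
c=cap('wrist'); save(c,'w1.png'); P=cloud(c)
for g in r.regions_of('tongs','wrist'):
    print(g['conf'],g['extent'])
for k in ['tongs_grip','tongs_jaw','tongs']:
    for t in r.tip_of(k,'wrist'): print(k,t['at'],t['conf'],onplane(c,[t['at']],0.0 if k=='tongs' else 0.011).round(4))
g=r.regions_of('tongs','wrist')[0]['pixels']
Q=P[g]; Q=Q[(Q[:,2]>0.006)&(Q[:,2]<0.04)]; print(len(Q))
np.save('tongs.npy',Q)
m=Q[:,:2].mean(0); d=np.linalg.svd(Q[:,:2]-m,full_matrices=False)[2][0]; print(m,d,np.degrees(np.arctan2(d[1],d[0])))
E
```

```text
2.4 [ 0.47828398 -0.23062391  0.22774227] [179.89325912   0.59988132 158.43012876] [-4.500e+00  6.500e+00 -1.780e+01  1.000e-01 -6.510e+01 -1.071e+02]
0.5 [467.5, 241.7, 478.6, 274.4]
0.42 [536.0, 112.4, 639.5, 230.5]
tongs [563.9, 152.5] 0.39 [[0.5762 0.0443 0.    ]]
199
[ 0.65737561 -0.09539304] [ 0.99238562 -0.12316971] -7.0750713483191525
```

View pics/w1.png

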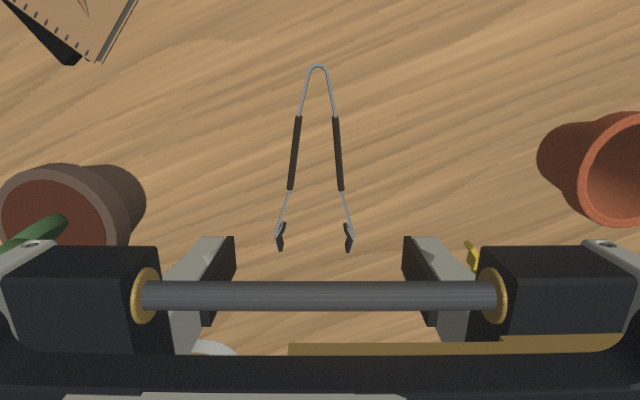

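The wrist view shows the tongs in the clear: bow at (317,66), sleeves from (298,117) and (335,117) down to (290,190) and (341,190), jaws ending near (280,250) and (349,250). The networks miss them at this angle, so I measure from the pixels and depth.

```bash
python3 - <<'E'
from h import *
c=cap('wrist'); P=cloud(c)
print(onplane(c,[[317,65]],0.011).round(4))
I=c['pixels'].astype(int); 
m=np.zeros(P.shape[:2],bool); m[60:254,262:368]=1
# black sleeves
b=m&(I.max(2)<75); b[200:]=0
for s in (slice(262,316),slice(316,368)):
    k=np.zeros_like(b); k[:,s]=b[:,s]; v,u=np.nonzero(k)
    rows=sorted(set(v)); Q=P[k]; print(len(v),rows[0],rows[-1],np.nanpercentile(Q[:,2],[5,50,95]).round(3))
    px=[[u[v==rr].mean(),rr] for rr in (rows[1],(rows[1]+rows[-2])//2,rows[-2])]
    print(np.round(px,1).tolist(),onplane(c,px,0.018).round(4).tolist())
s=m&(P[...,2]>0.006)&(P[...,2]<0.035); Q=P[s]
mm=Q[:,:2].mean(0)
gray=m&(np.ptp(I,axis=2)<25); v,u=np.nonzero(gray)
Q=onplane(c,np.c_[u,v],0.015)[:,:2]
# symmetric axis: rect
rc=cv2.minAreaRect(Q.astype(np.float32)*1000); print('rect',rc)
for a in np.radians(np.arange(-28,-14,2)):
    d=np.array([np.cos(a),np.sin(a)]);n=np.array([-d[1],d[0]]); t=Q@d; w=Q@n
    print(np.degrees(a).round(),[ (round((w[(t>=l)&(t<l+.03)].max()+w[(t>=l)&(t<l+.03)].min())/2,4),round(np.ptp(w[(t>=l)&(t<l+.03)]),3)) for l in t.min()+np.arange(0,.2,.03)],t.min().round(4),t.max().round(4))
E
```

```text
[[ 0.375  -0.1963  0.011 ]]
442 120 194 [0.021 0.022 0.024]
[[302.5, 121.0], [298.5, 157.0], [294.0, 193.0]] [[0.4223, -0.2322, 0.018], [0.4569, -0.2515, 0.018], [0.4937, -0.2727, 0.018]]
441 120 194 [0.016 0.022 0.024]
[[337.5, 121.0], [342.5, 157.0], [345.0, 193.0]] [[0.4363, -0.1972, 0.018], [0.4752, -0.2061, 0.018], [0.5155, -0.2183, 0.018]]
rect ((477.9525451660156, -235.331787109375), (97.04666900634766, 213.7105712890625), 68.10574340820312)
-28.0 [(np.float64(0.0114), np.float64(0.032)), (np.float64(0.0136), np.float64(0.046)), (np.float64(0.0166), np.float64(0.055)), (np.float64(0.0191), np.float64(0.062)), (np.float64(0.0228), np.float64(0.07)), (np.float64(0.025), np.float64(0.088)), (np.float64(0.0259), np.float64(0.097))] 0.4256 0.6436
-26.0 [(np.float64(-0.005), np.float64(0.031)), (np.float64(-0.0034), np.float64(0.046)), (np.float64(-0.0013), np.float64(0.054)), (np.float64(0.0), np.float64(0.062)), (np.float64(0.0017), np.float64(0.069)), (np.float64(0.0038), np.float64(0.088)), (np.float64(0.0042), np.float64(0.097))] 0.4257 0.6426
-24.0 [(np.float64(-0.0209), np.fl
[... 830 characters left out ...]
np.float64(0.088)), (np.float64(-0.0606), np.float64(0.097))] 0.4228 0.6379
-18.0 [(np.float64(-0.0682), np.float64(0.031)), (np.float64(-0.0708), np.float64(0.046)), (np.float64(-0.0737), np.float64(0.054)), (np.float64(-0.0762), np.float64(0.061)), (np.float64(-0.0795), np.float64(0.07)), (np.float64(-0.0824), np.float64(0.089)), (np.float64(-0.0821), np.float64(0.097))] 0.4207 0.637
-16.0 [(np.float64(-0.0845), np.float64(0.032)), (np.float64(-0.088), np.float64(0.047)), (np.float64(-0.0913), np.float64(0.055)), (np.float64(-0.0949), np.float64(0.062)), (np.float64(-0.0992), np.float64(0.07)), (np.float64(-0.1035), np.float64(0.089)), (np.float64(-0.1037), np.float64(0.097))] 0.418 0.6353
```

Emit:
{"fn": "jog_arm", "kwargs": {"travel": [[0.021,-0.006,0.1],[0.021,-0.006,0.2],[0.021,-0.006,0.3],[0.021,-0.006,0.355],[0.021,-0.006,0.355],[0.021,-0.006,0.355],[0.021,-0.006,0.355],[0.021,-0.006,0.355],[0.021,-0.006,0.355],[0.021,-0.006,0.355]], "dr": [[0,0,0.003],[0,0,0.003],[0,0,0.003],[0,0,0.003],[0,0,0.003],[0,0,0.003],[0,0,0.003],[0,0,0.003],[0,0,0.003],[0,0,0.003]], "claw": [1,1,1,1,1,1,1,1,1,1]}}

```text
time_s: 4.0
tcp_pos: [0.4621, -0.2319, 0.0468]
eef_rot: [180.0, 0.0, 157.0]
contact_force: [0.4, -0.2, -0.1]
gripper_width: 0.0874
gripper_force: 0.0
```

```bash
python3 - <<'E'
from h import *
for i in range(2):
    st=r.get_state(); print(st['time_s'],st['tcp_pos'].round(4),st['eef_rot'].round(2)); c=cap('wrist')
save(c,'w2.png')
E
```

```text
4.0 [ 0.4621 -0.2319  0.0468] [1.8000e+02 1.0000e-02 1.5703e+02]
4.05 [ 0.4621 -0.2319  0.0467] [1.8000e+02 1.0000e-02 1.5703e+02]
```

View pics/w2.png

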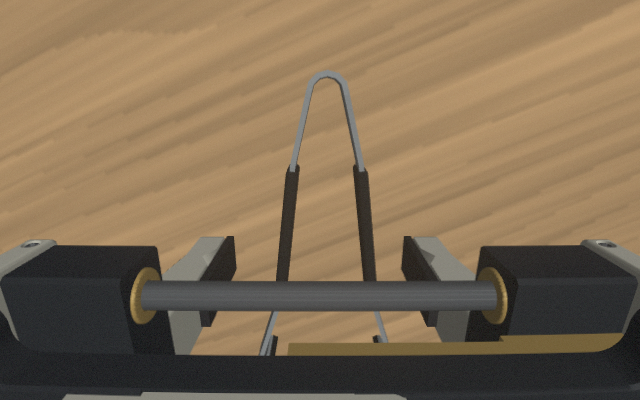

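Emit:
{"fn": "jog_arm", "kwargs": {"travel": [[-0.008,0.008,0.03],[-0.008,0.008,0.06],[-0.008,0.008,0.085],[-0.008,0.008,0.085],[-0.008,0.008,0.085],[-0.008,0.008,0.085],[-0.008,0.008,0.085],[-0.008,0.008,0.085],[-0.008,0.008,0.085],[-0.008,0.008,0.085]], "dr": [[0,0,0],[0,0,0],[0,0,0],[0,0,0],[0,0,0],[0,0,0],[0,0,0],[0,0,0],[0,0,0],[0,0,0]], "claw": [1,1,1,1,0.7,0.56,0.56,0.56,0.56,0.56], "newtons": 14}}

```text
time_s: 5.35
tcp_pos: [0.4677, -0.2299, 0.0045]
eef_rot: [180.0, 0.1, 157.0]
contact_force: [0.1, 0.4, 3.5]
gripper_width: 0.049
gripper_force: 5.1
```

Emit:
{"fn": "jog_arm", "kwargs": {"travel": [[0,0,-0.02],[0,0,-0.08],[0,0,-0.18],[0.02,0.033,-0.28],[0.06,0.1,-0.36],[0.11,0.18,-0.4],[0.16,0.26,-0.4],[0.21,0.34,-0.4],[0.25,0.41,-0.4],[0.27,0.44,-0.4]], "dr": [[0,0,0],[0,0,0],[0,0,0],[0,0,-0.01],[0,0,-0.02],[0,0,-0.035],[0,0,-0.05],[0,0,-0.065],[0,0,-0.08],[0,0,-0.085]], "claw": [0.56,0.56,0.56,0.56,0.56,0.56,0.56,0.56,0.56,0.56]}}

```text
time_s: 6.6
tcp_pos: [0.428, 0.027, 0.2045]
eef_rot: [180.0, 0.0, -172.2]
contact_force: [0.0, 0.5, -1.2]
gripper_width: 0.0489
gripper_force: 4.1
```

```bash
python3 - <<'E'
from h import *
st=r.get_state(); print(st['time_s'],st['tcp_pos'].round(4),st['eef_rot'].round(2),st['gripper_width'],st['gripper_force'])
for n in ['wrist','top']:
    c=cap(n); P=cloud(c); save(c,n+'3.png')
    for k in ['cutting','saucer','pot']:
        for g in r.regions_of(k,n):
            Q=P[g['pixels']]; Q=Q[~np.isnan(Q[:,0])]
            zz={'cutting':.085,'saucer':.014,'pot':.092}[k]; Q=Q[Q[:,2]>zz]
            if len(Q)>10: print(n,k,round(g['conf'],2),np.array(g['extent']).round(),len(Q),'rect',cv2.minEnclosingCircle(Q[:,:2].astype(np.float32)*1000),Q.mean(0).round(4),Q[:,2].max().round(3))
E
```

```text
6.6 [0.428  0.027  0.2045] [ 1.7997e+02  1.0000e-02 -1.7216e+02] 0.04893260121785627 4.0988145270966925
wrist saucer 0.61 [545. 266. 569. 320.] 125 rect ((479.4058837890625, 215.49563598632812), 168.16268920898438) [0.5126 0.3092 0.0402] 0.292
wrist pot 0.77 [257. 259. 374. 345.] 304 rect ((496.40765380859375, 32.31365966796875), 101.53678131103516) [0.5377 0.0185 0.1356] 0.298
top cutting 0.77 [194. 196. 210. 214.] 92 rect ((566.9011840820312, 298.8109436035156), 16.590042114257812) [0.5654 0.2994 0.0944] 0.102
top saucer 0.73 [133. 237. 164. 270.] 125 rect ((441.0413513183594, 467.3729248046875), 52.072330474853516) [0.4412 0.4723 0.0163] 0.023
top saucer 0.59 [187. 197. 223. 231.] 138 rect ((556.4796752929688, 308.1282653808594), 52.96225357055664) [0.5574 0.3076 0.0178] 0.088
top saucer 0.22 [274. 210. 305. 223.] 48 rect ((530.2879638671875, 43.29234313964844), 39.22216796875) [0.5222 0.065  0.2161] 0.225
top pot 0.74 [272. 180. 313. 221.] 310 rect ((575.584228515625, 44.21339416503906), 56.917686462402344) [0.58   0.046  0.0996] 0.223
```

View pics/wrist3.png

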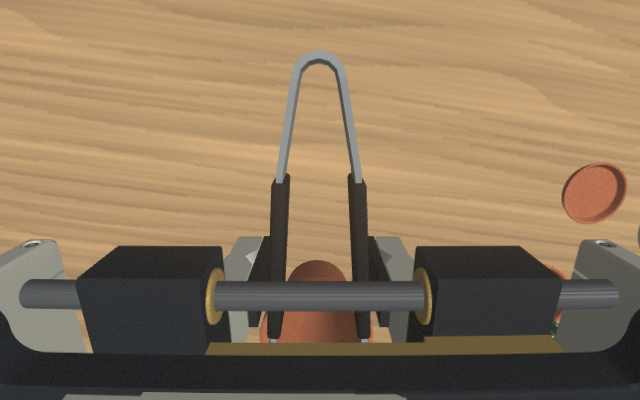

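Emit:
{"fn": "jog_arm", "kwargs": {"travel": [[0.001,0.03,0],[0.002,0.1,0],[0.004,0.18,0],[0.006,0.26,0.03],[0.008,0.33,0.1],[0.008,0.37,0.18],[0.008,0.37,0.25],[0.008,0.37,0.294],[0.008,0.37,0.294],[0.008,0.37,0.294]], "dr": [[0,0,-0.01],[0,0,-0.02],[0,0,-0.03],[0,0,-0.045],[0,0,-0.056],[0,0,-0.056],[0,0,-0.056],[0,0,-0.056],[0,0,-0.056],[0,0,-0.056]], "claw": [0.56,0.56,0.56,0.56,0.56,0.56,0.56,0.56,0.56,0.56]}}

```text
time_s: 8.25
tcp_pos: [0.4008, 0.2089, 0.0579]
eef_rot: [180.0, 0.1, -152.2]
contact_force: [0.9, 0.1, -0.9]
gripper_width: 0.0492
gripper_force: 4.1
```

```bash
python3 - <<'E'
from h import *
st=r.get_state(); print(st['time_s'],st['tcp_pos'].round(4),st['eef_rot'].round(2),st['gripper_width'],st['gripper_force'])
for n in ['scene','top']:
    c=cap(n); P=cloud(c)
    D=np.hypot(P[...,0]-.567,P[...,1]-.299)
    for lo in (.03,.05,.07,.085):
        m=(D<.03)&(P[...,2]>lo)&(P[...,2]<.12); Q=P[m]
        print(n,lo,len(Q),Q[:,:2].min(0).round(4),Q[:,:2].max(0).round(4),Q[:,2].max().round(4) if len(Q) else 0, [x for x in cv2.minEnclosingCircle(Q[:,:2].astype(np.float32)*1000)] if len(Q) else 0)
    v,u=np.nonzero(m); print(u.mean(),v.mean())
    m=(np.hypot(P[...,0]-.576,P[...,1]-.045)<.065)&(P[...,2]>.09)&(P[...,2]<.11); Q=P[m]; print('pot',len(Q),cv2.minEnclosingCircle(Q[:,:2].astype(np.float32)*1000))
    d=np.array([.883,.4695]); G=st['tcp_pos'][:2]; L=(P[...,:2]-G)@d; W=(P[...,:2]-G)@np.array([-d[1],d[0]])
    for a,b in ((.088,.1),(.1,.115),(.115,.13)):
        m=(L>a)&(L<b)&(abs(W)<.07)&(P[...,2]>.045)&(P[...,2]<.09); print('jaw',a,m.sum(),W[m].min().round(4) if m.any() else 0,W[m].max().round(4) if m.any() else 0,np.median(P[m][:,2]).round(4), L[m].max() if m.any() else 0)
    if n=='top': X=c['pixels'][170:270,160:320]
    else: X=c['pixels'][140:260,330:470]
    cv2.imwrite(f'pics/{n}4.png',cv2.resize(X[...,::-1],None,fx=4,fy=4,interpolation=cv2.INTER_CUBIC))
E
```

```text
8.25 [0.4008 0.2089 0.0579] [ 1.7999e+02  5.0000e-02 -1.5216e+02] 0.049150530959059836 4.098636355338385Traceback (most recent call last):
  File "<stdin>", line 8, in <module>
    return umr_minimum(a, axis, None, out, keepdims, initial, where)
ValueError: zero-size array to reduction operation minimum which has no identity
```

```bash
cat > m.py <<'E'
from h import *
import sys
st=r.get_state(); print(st['time_s'],st['tcp_pos'].round(4),st['eef_rot'].round(2),st['gripper_width'],st['gripper_force'])
C=np.array([.567,.299])
for n in ['scene','top']:
    c=cap(n); P=cloud(c); z=c['range_z']; print(n,(z>0).mean(),c['position'],c['attitude'],c['fx'],[P[v,u].round(3).tolist() for u,v in ((419,190),(347,190))])
    D=np.hypot(P[...,0]-C[0],P[...,1]-C[1])
    for lo in (.03,.06,.085):
        Q=P[(D<.03)&(P[...,2]>lo)&(P[...,2]<.12)]
        if len(Q): print(n,lo,len(Q),Q.max(0).round(4),cv2.minEnclosingCircle(Q[:,:2].astype(np.float32)*1000))
    Q=P[(np.hypot(P[...,0]-.576,P[...,1]-.045)<.065)&(P[...,2]>.09)&(P[...,2]<.11)]
    if len(Q): print('pot',len(Q),cv2.minEnclosingCircle(Q[:,:2].astype(np.float32)*1000))
    a=np.radians(st['eef_rot'][2]+180); d=np.array([np.cos(a),np.sin(a)]); G=st['tcp_pos'][:2]; L=(P[...,:2]-G)@d; W=(P[...,:2]-G)@np.array([-d[1],d[0]])
    for a,b in ((.088,.1),(.1,.115),(.115,.13)):
        m=(L>a)&(L<b)&(abs(W)<.07)&(P[...,2]>.045)&(P[...,2]<.09)
        if m.any(): print('jaw',a,m.sum(),W[m].min().round(4),W[m].max().round(4),np.median(P[m][:,2]).round(4), L[m].max())
    X=c['pixels'][170:270,160:320] if n=='top' else c['pixels'][130:260,320:470]
    cv2.imwrite(f'pics/{n}{sys.argv[1]}.png',cv2.resize(X[...,::-1],None,fx=4,fy=4,interpolation=cv2.INTER_CUBIC))
E
python3 m.py 4
```

```text
8.3 [0.4009 0.209  0.0581] [ 1.7997e+02  9.0000e-02 -1.5218e+02] 0.04906996617232409 4.098830465809442
scene 0.45293359375 [ 1.39673623 -0.13261883  1.52675421] [30.20291266  0.60238086 81.15308038] 503.5055847521377 [[nan, nan, nan], [nan, nan, nan]]
top 0.99610546875 [ 0.43576028 -0.03145803  1.31716868] [  6.19122894   0.72669112 -90.32860634] 452.4677587447729 [[0.617, -0.324, 0.001], [0.618, -0.112, 0.001]]
top 0.03 178 [0.5825 0.3197 0.1031] ((565.6021118164062, 301.16455078125), 18.79356575012207)
top 0.06 141 [0.5825 0.3197 0.1031] ((565.6021118164062, 301.16455078125), 18.79356575012207)
top 0.085 96 [0.5819 0.3138 0.1031] ((566.3637084960938, 299.3737487792969), 15.687159538269043)
pot 412 ((576.668701171875, 45.923362731933594), 55.68457794189453)
jaw 0.088 40 -0.0374 0.0388 0.0743 0.09958011887159718
jaw 0.1 37 -0.0371 0.041 0.0732 0.11444346203464309
jaw 0.115 12 -0.0338 0.0364 0.0748 0.12009010294955773
```

View pics/scene4.png

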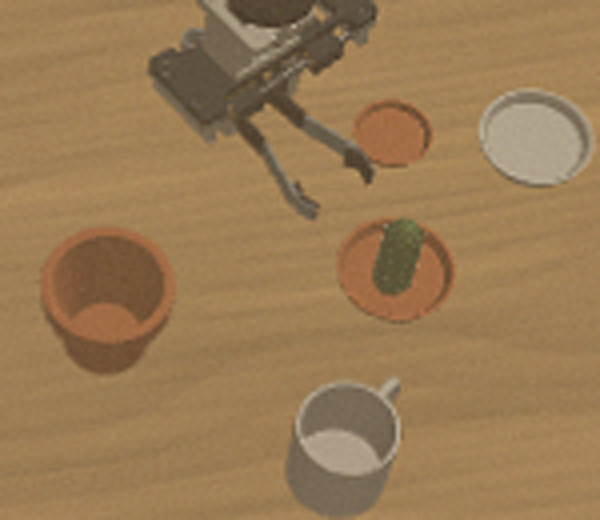

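Emit:
{"fn": "jog_arm", "kwargs": {"travel": [[-0.01,0.005,0],[-0.04,0.005,0],[-0.07,0.005,0],[-0.1,0.005,0],[-0.125,0.005,0],[-0.145,0.005,0],[-0.16,0.005,0],[-0.167,0.005,0],[-0.167,0.005,0],[-0.167,0.005,0]], "dr": [[0,0,0],[0,0,0],[0,0,0],[0,0,0],[0,0,0],[0,0,0],[0,0,0],[0,0,0],[0,0,0],[0,0,0]], "claw": [0.56,0.56,0.56,0.56,0.56,0.56,0.56,0.56,0.56,0.56]}}

```text
time_s: 9.65
tcp_pos: [0.4727, 0.2492, 0.0571]
eef_rot: [180.0, -0.0, -152.2]
contact_force: [0.0, 0.7, -0.7]
gripper_width: 0.0491
gripper_force: 4.1
```

```bash
python3 m.py 5
```

```text
9.65 [0.4727 0.2492 0.0571] [ 1.8000e+02 -1.0000e-02 -1.5221e+02] 0.04912029039775604 4.0989406808512285
scene 0.4530390625 [ 1.39673623 -0.13261883  1.52675421] [30.20291266  0.60238086 81.15308038] 503.5055847521377 [[nan, nan, nan], [nan, nan, nan]]
top 0.996 [ 0.43576028 -0.03145803  1.31716868] [  6.19122894   0.72669112 -90.32860634] 452.4677587447729 [[0.617, -0.324, -0.001], [0.619, -0.112, -0.002]]
top 0.03 177 [0.5857 0.3198 0.1038] ((568.12841796875, 294.3734130859375), 25.436059951782227)
top 0.06 143 [0.5857 0.3198 0.1038] ((568.12841796875, 294.3734130859375), 25.436059951782227)
top 0.085 92 [0.5819 0.3143 0.1038] ((565.751220703125, 301.2881164550781), 17.487821578979492)
pot 422 ((576.4842529296875, 46.00382614135742), 55.76549530029297)
jaw 0.088 73 -0.0372 0.0137 0.0717 0.09904139645850342
jaw 0.1 52 -0.0369 0.0384 0.0745 0.114198082842746
jaw 0.115 23 -0.0335 0.0358 0.0766 0.12363693257952472
```

View pics/scene5.png

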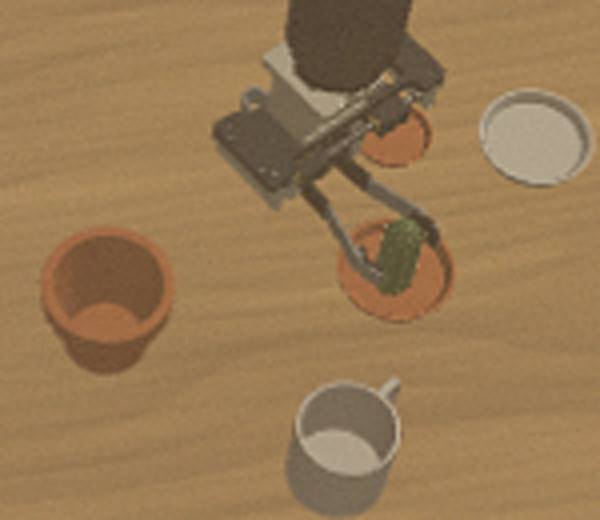

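The jaws now straddle the cutting, which stands between them at about (400,258) in the crop. Close now.

Emit:
{"fn": "jog_arm", "kwargs": {"travel": [[0,0,0],[0,0,0],[0,0,0],[0,0,0],[0,0,0],[0,0,0],[0,0,0],[0,0,0],[0,0,0],[0,0,0]], "dr": [[0,0,0],[0,0,0],[0,0,0],[0,0,0],[0,0,0],[0,0,0],[0,0,0],[0,0,0],[0,0,0],[0,0,0]], "claw": [0.52,0.49,0.46,0.44,0.42,0.4,0.38,0.2,0,0], "newtons": 35}}

```text
time_s: 11.0
tcp_pos: [0.4731, 0.2495, 0.0571]
eef_rot: [180.0, 0.0, -152.2]
contact_force: [-0.4, 1.6, -0.5]
gripper_width: 0.0362
gripper_force: 35.0
```

Emit:
{"fn": "jog_arm", "kwargs": {"travel": [[0,0,-0.01],[0,0,-0.04],[0,0,-0.09],[0,0,-0.15],[0,0,-0.21],[0,0,-0.26],[0,0,-0.27],[0.01,-0.02,-0.27],[0.03,-0.06,-0.27],[0.05,-0.1,-0.27]], "dr": [[0,0,0],[0,0,0],[0,0,0],[0,0,0],[0,0,0],[0,0,0],[0,0,0],[0,0,0],[0,0,0],[0,0,0]], "claw": [0,0,0,0,0,0,0,0,0,0]}}

```text
time_s: 12.25
tcp_pos: [0.4736, 0.1913, 0.1911]
eef_rot: [-180.0, -0.1, -152.2]
contact_force: [-0.9, -0.3, -2.2]
gripper_width: 0.036
gripper_force: 35.0
```

Emit:
{"fn": "jog_arm", "kwargs": {"travel": [[0.02,-0.043,0],[0.042,-0.088,0],[0.064,-0.134,0],[0.086,-0.18,0],[0.108,-0.226,0],[0.13,-0.272,0],[0.15,-0.315,0],[0.163,-0.345,0],[0.167,-0.357,0],[0.167,-0.357,0]], "dr": [[0,0,0],[0,0,0],[0,0,0],[0,0,0],[0,0,0],[0,0,0],[0,0,0],[0,0,0],[0,0,0],[0,0,0]], "claw": [0,0,0,0,0,0,0,0,0,0]}}

```text
time_s: 13.5
tcp_pos: [0.4836, -0.0037, 0.192]
eef_rot: [180.0, -0.0, -152.3]
contact_force: [-0.4, -0.3, -3.3]
gripper_width: 0.0361
gripper_force: 35.0
```

```bash
sed -i 's/C=np.array.*/C=np.array([.5765,.0458])/; s/<.12)/<.26)/; s/(.03,.06,.085)/(.12,.15,.18,.2)/' m.py; python3 m.py 6
```

```text
13.5 [ 0.4836 -0.0037  0.192 ] [ 1.8000e+02 -1.0000e-02 -1.5226e+02] 0.036060332618698794 34.990437626838684
scene 0.453015625 [ 1.39673623 -0.13261883  1.52675421] [30.20291266  0.60238086 81.15308038] 503.5055847521377 [[nan, nan, nan], [nan, nan, nan]]
top 0.99594921875 [ 0.43576028 -0.03145803  1.31716868] [  6.19122894   0.72669112 -90.32860634] 452.4677587447729 [[nan, nan, nan], [0.619, -0.112, -0.001]]
top 0.12 73 [0.5962 0.0693 0.2372] ((579.4634399414062, 47.954708099365234), 23.778108596801758)
top 0.15 73 [0.5962 0.0693 0.2372] ((579.4634399414062, 47.954708099365234), 23.778108596801758)
top 0.18 73 [0.5962 0.0693 0.2372] ((579.4634399414062, 47.954708099365234), 23.778108596801758)
top 0.2 73 [0.5962 0.0693 0.2372] ((579.4634399414062, 47.954708099365234), 23.778108596801758)
pot 192 ((583.3878784179688, 47.89514923095703), 54.40210723876953)
jaw 0.115 25 -0.053 0.0425 0.0787 0.12988425839311543
```

View pics/scene6.png

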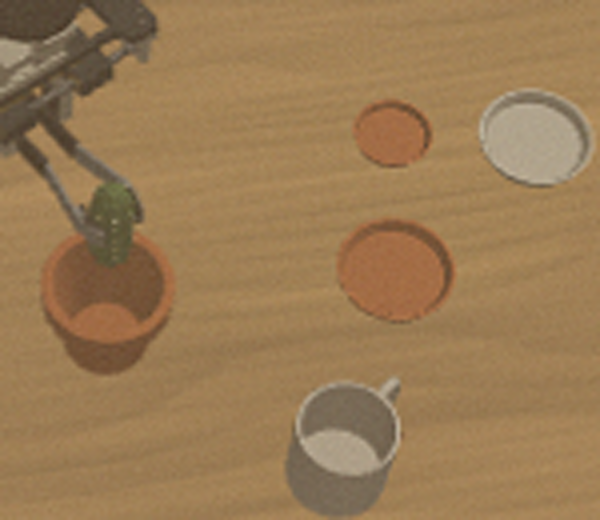

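Emit:
{"fn": "jog_arm", "kwargs": {"travel": [[0,0,0.01],[0,0,0.03],[0,0,0.055],[0,0,0.08],[0,0,0.105],[0,0,0.125],[0,0,0.138],[0,0,0.142],[0,0,0.142],[0,0,0.142]], "dr": [[0,0,0],[0,0,0],[0,0,0],[0,0,0],[0,0,0],[0,0,0],[0,0,0],[0,0,0],[0,0,0],[0,0,0]], "claw": [0,0,0,0,0,0,0,0,0,0]}}

```text
time_s: 14.85
tcp_pos: [0.4839, -0.0032, 0.1215]
eef_rot: [-180.0, 0.0, -152.2]
contact_force: [0.2, -0.3, -2.8]
gripper_width: 0.036
gripper_force: 35.0
```

```bash
python3 - <<'E'
from h import *
st=r.get_state(); print(st['time_s'],st['tcp_pos'].round(4),st['eef_rot'].round(2),st['contact_force'],st['gripper_width'])
c=cap('top');P=cloud(c);I=c['pixels'].astype(int)
g=(I[...,1]>I[...,0])&(np.hypot(P[...,0]-.577,P[...,1]-.046)<.05)&(P[...,2]>.1)
Q=P[g]
for lo in (.1,.148,.155): q=Q[Q[:,2]>lo]; print(lo,len(q),q.mean(0).round(4),q.max(0).round(4),cv2.minEnclosingCircle(q[:,:2].astype(np.float32)*1000))
rim=P[(np.hypot(P[...,0]-.577,P[...,1]-.046)<.063)&(P[...,2]>.088)&(P[...,2]<.103)&(I[...,0]>I[...,2]+40)]; 
f=lambda p:np.median(np.hypot(rim[:,0]-p[0],rim[:,1]-p[1])); print('rim',len(rim),cv2.minEnclosingCircle(rim[:,:2].astype(np.float32)*1000),rim.min(0),rim.max(0))
c=cap('scene'); I=c['pixels'].copy().astype(np.uint8)
K=np.array([[c['fx'],0,c['cx']],[0,c['fy'],c['cy']],[0,0,1]])
def pr(p):
    q=(np.array(p)-c['T'][:3,3])@c['T'][:3,:3]; q=q*[1,-1,-1]
    return cv2.projectPoints(q.reshape(-1,1,3),np.zeros(3),np.zeros(3),K,np.array(c['dist_coeffs']))[0].reshape(-1,2)
X=cv2.resize(I[150:230,310:420][...,::-1],None,fx=7,fy=7,interpolation=cv2.INTER_CUBIC)
t=np.linspace(0,2*np.pi,40); A=.5765+0*t;B=.0458+0*t
s=lambda p:((pr(p)-[310,150]+.5)*7).astype(np.int32).reshape(-1,1,2)
for R_,z,col in ((.056,.095,(255,0,0)),(.045,.095,(255,255,0)),(.018,.148,(0,0,255))): cv2.polylines(X,[s(np.c_[A+R_*np.cos(t),B+R_*np.sin(t),z+0*t])],True,col,1)
cv2.polylines(X,[s([[.5765,.0458,.07],[.5765,.0458,.165]])],False,(0,0,255),1)
cv2.imwrite('pics/s7.png',X)
E
```

```text
14.85 [ 0.4839 -0.0032  0.1215] [-1.7999e+02  5.0000e-02 -1.5221e+02] [ 0.17472949 -0.31776885 -2.81453806] 0.03600492309926741
0.1 59 [0.5786 0.0504 0.1583] [0.5876 0.0651 0.1668] ((579.4791259765625, 49.845054626464844), 15.877883911132812)
0.148 55 [0.5788 0.0494 0.1597] [0.5876 0.0613 0.1668] ((576.4616088867188, 46.99457931518555), 14.773927688598633)
0.155 45 [0.5792 0.0482 0.1613] [0.5876 0.0582 0.1668] ((577.7951049804688, 46.56483840942383), 12.492884635925293)
rim 263 ((577.6165161132812, 46.307743072509766), 55.59116744995117) [ 0.54906436 -0.00796182  0.08804523] [0.63193382 0.10131046 0.10102475]
```

View pics/s7.png

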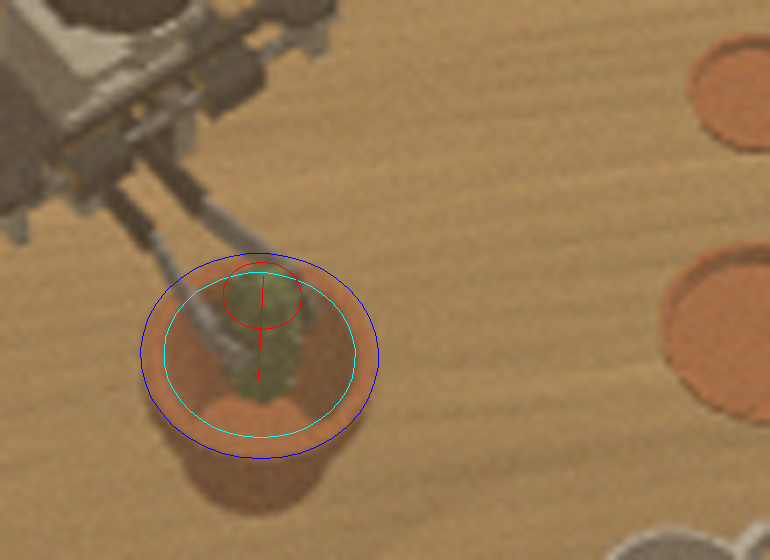

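The overlay on the scene view shows the rim matching the pot. The cutting hangs upright on the mouth's axis (around (263,340)), about 25 mm deep, with nothing touching. I'm handing it in.

```bash
python3 -c "
from plant import r
print(r.close_job())"
```

```text
the job is handed in; nothing more can be done
None
```

The job is handed in at about 15 s of arm time: the tongs alone hold the cutting upright within about 3 mm of the middle of the pot's mouth, foot about 25 mm below the rim, with no contact with the pot visible in the last pictures.

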